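# Pack two boxed scholar's sets from the stock on the desk

### The job

Make up the two boxed scholar's sets from the pieces standing on the felt: into the large three-bay case put the mountain-shaped brush rest (long bay), the large seal-paste box (big square bay) and the square seal (small bay); into the small two-bay case put the small seal-paste box (square bay) and the oblong seal (narrow bay, its length along the bay's length). Set every piece down gently, not dropped, so that it stands upright and flat on the floor of its own bay, and leave the round seal and the little lidded jar undisturbed where they are.

Things in the scene. Friction and masses are not known exactly. Their poses are not given: they have to be found in the camera images.
- case_large: Large case, fixed: red-brown lacquered tray with three bays, 146 (x) x 150 (y) mm, walls 6 mm thick, rims 15 mm and bay floors 5 mm over the desk. Origin: centre of underside, z up. Bays in its frame, mm: LONG 48 (x) x 138 (y), centre (-43, 0); big SQUARE 80 x 80, centre (27, -29); SMALL 52 x 52, centre (13, 43), with a solid block on its +x side. Yaw within 0.4 rad; stands left or right.
- case_small: Small case, fixed: same make with two bays, 78 (x) x 130 (y) mm, walls 6 mm thick, rims 15 mm and bay floors 5 mm over the desk. Origin: centre of underside, z up. Bays in its frame, mm: SQUARE 66 x 66, centre (0, -26); NARROW 66 (x) x 46 (y), centre (0, 36). Yaw within 0.4 rad; stands on the other side from the large case.
- brush_rest_c (a point): Brush rest: white porcelain mountain with five peaks in a row, 100 (its x) x 26 (y, thickness at the foot; 24 above) x 44 mm high at the middle peak, outer peaks 26 mm; about 160 g. Point: its centre, 22 mm over its underside; z up. Grasp it across its thickness at the middle peak (24 mm wide up to 36 mm height, 20 mm above that).
- paste_large_c (a point): Large seal-paste box: round lidded celadon box (lid shut and fixed), diameter 64 mm, 38 mm high, top edge bevelled over the last 5 mm; about 190 g. Point: its centre, 19 mm over its underside; z up.
- paste_small_c (a point): Small seal-paste box: the same, diameter 48 mm, 32 mm high; about 100 g. Point: its centre, 16 mm over its underside; z up.
- seal_square_c (a point): Square seal: upright soapstone block 32 x 32 mm and 58 mm high (the top 6 mm stepped in to 25 mm); about 155 g. Point: its centre, 29 mm over its underside; z up, x and y along its sides.
- seal_oblong_c (a point): Oblong seal: upright soapstone block of oblong section, 48 (its x) x 24 (y) mm, 47 mm high (the top 7 mm stepped in to 40 x 17 mm); about 130 g. Point: its centre, 23.5 mm over its underside; z up.
- seal_round_c (a point): Round seal, bystander that stays where it is: upright soapstone column, diameter 30 mm, 55 mm high with a domed top. Point: its centre, 27.5 mm over its underside.
- jar_c (a point): Little lidded celadon water jar with a knob on its lid, bystander that stays where it is: diameter 56 mm, 64 mm high. Point: its centre, 32 mm over its underside.

How it is judged:
At the end, for the whole second after the job is handed in: Each of the five pieces is between the walls of its own bay, on the bay floor (height within 4 mm), upright within 0.08 rad and at rest (under 10 mm/s); the round seal and the jar are upright within 0.15 rad (x of brush_rest_c in the frame of case_large between -0.057 and -0.029 m and y of brush_rest_c in the frame of case_large between -0.022 and 0.022 m and z of brush_rest_c in the frame of case_large between 0.023 and 0.031 m and angle between each of brush_rest_c, paste_large_c, seal_square_c, paste_small_c, seal_oblong_c's own z axis and vertical below 0.08 rad and linear speed of each of brush_rest, paste_large, seal_square, paste_small, seal_oblong below 0.01 m/s and x of paste_large_c in the frame of case_large between 0.016 and 0.038 m and y of paste_large_c in the frame of case_large between -0.04 and -0.018 m and z of paste_large_c in the frame of case_large between 0.02 and 0.028 m and x of seal_square_c in the frame of case_large between 0 and 0.026 m and y of seal_square_c in the frame of case_large between 0.03 and 0.056 m and z of seal_square_c in the frame of case_large between 0.03 and 0.038 m and x of paste_small_c in the frame of case_small between -0.012 and 0.012 m and y of paste_small_c in the frame of case_small between -0.038 and -0.014 m and z of paste_small_c in the frame of case_small between 0.017 and 0.025 m and x of seal_oblong_c in the frame of case_small between -0.012 and 0.012 m and y of seal_oblong_c in the frame of case_small between 0.022 and 0.05 m and z of seal_oblong_c in the frame of case_small between 0.0245 and 0.0325 m and angle between the x axis of seal_oblong_c and the x axis of case_small, either way round below 0.6 rad and angle between each of seal_round_c, jar_c's own z axis and vertical below 0.15 rad); the robot touches nothing.
It fails at once if a piece is dropped: let go more than 40 mm above the bay floor ((height (world z) of brush_rest_c above 0.067 m and contact force between brush_rest and the fingers below 0.01 N) or (height (world z) of paste_large_c above 0.064 m and contact force between paste_large and the fingers below 0.01 N) or (height (world z) of seal_square_c above 0.074 m and contact force between seal_square and the fingers below 0.01 N) or (height (world z) of paste_small_c above 0.061 m and contact force between paste_small and the fingers below 0.01 N) or (height (world z) of seal_oblong_c above 0.0685 m and contact force between seal_oblong and the fingers below 0.01 N)).
It fails at once if the round seal, which is not asked for, is shifted more than 30 mm or tipped (distance of seal_round_c from where it was at the start of the episode above 0.03 m or angle between seal_round_c's own z axis and vertical above 0.4 rad).
It fails at once if the lidded jar, which is not asked for, is shifted more than 30 mm or tipped (distance of jar_c from where it was at the start of the episode above 0.03 m or angle between jar_c's own z axis and vertical above 0.4 rad).
It also fails if it takes over 118 s, if anything falls off the work surface, if the arm or the gripper's body presses on something with over 40 N, if the wrist force passes 120 N, or if a joint passes its speed limit or range.

### The arm

A 6-joint arm with a two-finger parallel gripper is mounted at the origin on the work surface. World frame = base frame: x ahead of the robot, y to its left, z up, the work surface at z = 0. Lengths are in m, angles in rad, forces in N, time in s.
With the tool pointing down it reaches from about 0.25 to 0.775 m from the base axis. Payload 4 kg.
Tool frame: the origin (TCP) lies on the centre line of the jaws, within the pads' length; the fingertips stand 11 mm ahead of it and the grasp point (between the pads) lies 8 mm behind it; z points along the fingers, y is the line along which they close (so a half turn about z gives the same grasp; the last joint's range is limited). The gripper opens to 85 mm and grips with 20 to 120 N. Pads are 22 mm wide; open, the fingers measure 114 mm over their backs; the gripper's body (76 mm by 85 mm) begins 54 mm behind the grasp point. The pads swing forward as they close: fully open they stand 13 mm farther back than shut.
Start: joints at [-1.449, 0.087, 1.371, -0, 1.684, -0.103], TCP at [0.123, -0.536, 0.242] pointing down, gripper open.
Joint ranges: [-3.1, 3.1], [-0.76, 2.03], [0.27, 2.55], [-1.08, 4.22], [0.17, 2.65], [-2.57, 2.57]. Speed limits (rad/s): [2.79, 2.79, 3.14, 3.14, 3.14, 3.14].

### API

Orientations are given as a 3x3 rotation matrix whose columns are the frame's x, y, z axes.
In Python, from bench import arm gives the robot as it stands.
- The arm moves only by the tool apply_moves, never from a script. Its argument "series" is a list of rows, each a list of 7 numbers: the closure, from 0 (fully open) to 1 (shut), then the shift along the tool's x, y, z each as a share of 400 mm, from -1 to 1, then the turn, a rotation vector about the tool's x, y, z each as a share of 1.5 rad, from -1 to 1. In form: [[fingers, x, y, z, rx, ry, rz], ...]. A call has 1 to 10 rows; each row is the pose to reach, as a shift and turn from the pose commanded when the call began, along the tool's axes at that moment; what a row does not reach only later rows make up. A row lasts 1/8 s, in which the tool goes at most 62.5 mm and 10.7 degrees, less where a joint would pass 70% of its speed; a pose out of reach is approached as far as the arm can. A call with a number of a shift or a turn outside -1 to 1 is refused whole. A call with a gripper value outside its range is refused whole. The fingers move at their own pace and stop on an object; "newtons" is the grip in N (left out, the last holds). Time passes only in rows, so rows that repeat a pose let the fingers close. It gives the time, the measured TCP pose, the force, the opening and the grip force at its end, in the units of the state.
- arm.get_obs(): the state, without advancing time (a new reading comes with each control period).
- arm.read_camera(name): name is "side" or "top"; returns the picture (420x560x3 uint8, red, green, blue); there is no depth.
- arm.camera_params(name): a dict with "fx", "fy", "cx", "cy" (pixels), "T" (4x4, takes a point from camera to world coordinates). Camera axes: x right, y up, looking along -z (the intrinsics and any distortion apply to the point x, -y, -z); pixel columns grow to the right and rows downward; lengths in m; the calibration is good to about 2 mm. A picture is of the moment at which its call begins. camera_params takes no time and is no camera call.
- arm.sign_off(): hands the job in; it is judged then, once.
The state is a dict: "clock": time; "joints": joint angles; "dq": joint speeds; "joint_efforts": joint torques, N m; "eef_pos": TCP position; "ee_rot": TCP orientation; "contact_force": force on the tool from outside, world axes, zero at the start; "moment": the same for the moment, N m; "finger_gap": finger opening in m; "grip_force": force on a finger pad.
Only numpy, scipy, OpenCV 4.12 (cv2) and the standard library are available. Lean on these libraries where they do the work, as an engineer would, in place of code of your own. Each camera call takes 0.05 s, during which the arm holds its last target. There are 200 camera calls.

## Working session

There is one attempt and no reset: what is moved stays moved. The work goes in short steps, Python scripts to look and compute and a tool call to move; the robot and the scene stay as the last step left them, time stands still between calls to the robot, and variables do not carry over. Pictures are saved under pics/ and viewed, at most 14 in all, crops included, and the job is handed in when it is done.

Besides the shell and the picture viewer there is one more tool, called after "Request:" as name([rows], argument=value, ...), one row to a line, values as JSON. apply_moves: Moves the arm, as the interface text tells. Its arguments: {"type":"object","properties":{"series":{"type":"array"},"newtons":{"type":"number"}},"required":["series"]}

```bash
mkdir -p pics; python3 - <<'E'
from bench import arm
import cv2
for n in("top","side"):
    p=arm.camera_params(n);print(n,p)
    cv2.imwrite(f"pics/{n}0.png",arm.read_camera(n)[:,:,::-1])
o=arm.get_obs();print(o)
E
```

```text
top {'fx': 442.05791459844926, 'fy': 442.05791459844926, 'cx': 282.3473403549287, 'cy': 210.37560812403078, 'T': array([[ 1.24403130e-02,  9.85214376e-01, -1.70873846e-01,
         4.20345016e-01],
       [-9.99804578e-01,  9.63021153e-03, -1.72645439e-02,
         1.64762826e-04],
       [-1.53637256e-02,  1.71055230e-01,  9.85141647e-01,
         8.64309756e-01],
       [ 0.00000000e+00,  0.00000000e+00,  0.00000000e+00,
         1.00000000e+00]])}
side {'fx': 458.1818070885682, 'fy': 458.1818070885682, 'cx': 282.208923283361, 'cy': 209.93489327900627, 'T': array([[-0.77726527,  0.41717015, -0.47098595,  0.15342811],
       [-0.62882078, -0.49002781,  0.60370289,  0.50929982],
       [ 0.02105061,  0.76540304,  0.64320685,  0.62453121],
       [ 0.        ,  0.        ,  0.        ,  1.        ]])}
{'clock': 0.1, 'joints': array([-1.44912811e+00,  8.78947283e-02,  1.37213300e+00,  5.98366987e-05,
        1.68361278e+00, -1.03144449e-01]), 'dq': array([-4.70804821e-05, -1.93907668e-03, -3.19024993e-03, -3.63906858e-04,
        3.56204956e-04,  3.75403286e-04]), 'joint_efforts': array([ 2.21185524e-03, -3.53014469e+01, -3.14219105e+01, -7.78614481e-05,
        7.94291234e-03,  1.05059044e-05]), 'eef_pos': array([ 0.12254484, -0.53572715,  0.24123356]), 'ee_rot': array([[ 9.74834422e-01,  2.22930065e-01, -1.89527564e-04],
       [ 2.22929982e-01, -9.74832325e-01,  2.03993034e-03],
       [ 2.70004208e-04, -2.03084569e-03, -9.99997901e-01]]), 'contact_force': array([-0.28559101, -0.00578504,  0.17724742]), 'moment': array([-0.00538362, -0.00081718, -0.02481288]), 'grip_force': 0.0, 'finger_gap': 0.08517748946686927}
```

View pics/top0.png

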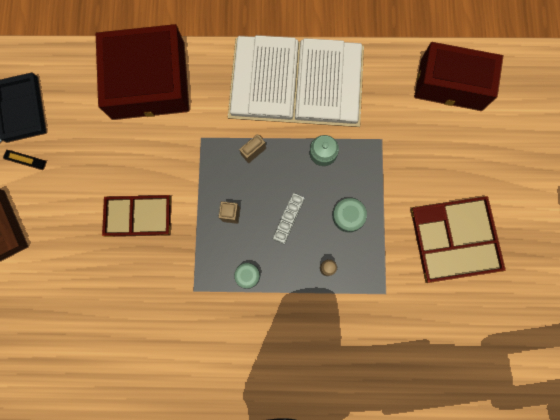

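View pics/side0.png

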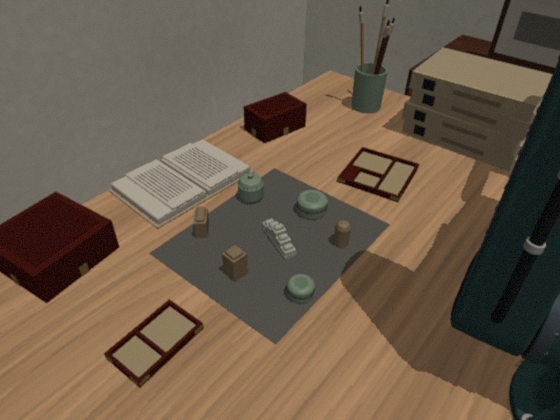

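The top view shows the small case at left (~137,216), the large case at right (~457,239), and the pieces on the felt:
- Oblong seal (252,147)
- Square seal (229,211)
- Brush rest (289,218)
- Large paste box (350,214)
- Small paste box (247,275)
- Bystanders: jar (324,149) and round seal (329,267)

The side view shows the same layout. Next I fit model silhouettes in both views.

```bash
cat > vis.py <<'E'
from bench import arm
import numpy as np, cv2
from scipy.optimize import minimize
def box(a,b,z0,z1): return [(sx*a/2,sy*b/2,z) for sx in(-1,1) for sy in(-1,1) for z in(z0,z1)]
def cyl(r,z0,z1): return [(r*np.cos(t),r*np.sin(t),z) for t in np.linspace(0,2*np.pi,40) for z in(z0,z1)]
M={'rest':box(100,26,0,6)+box(88,24,0,24)+box(10,20,0,44),'pl':cyl(32,0,33)+cyl(27,0,38),'ps':cyl(24,0,27)+cyl(19,0,32),
'sq':box(32,32,0,52)+box(25,25,0,58),'ob':box(48,24,0,40)+box(40,17,0,47),'cl':box(146,150,0,15),'cs':box(78,130,0,15),
'rd':cyl(15,0,47)+cyl(8,0,55),'jar':cyl(28,5,35)+cyl(6,0,64)}
M={k:np.array(v)/1e3 for k,v in M.items()}
P={n:arm.camera_params(n) for n in("top","side")}
def proj(n,X):
    p=P[n];T=p['T'];c=(X-T[:3,3])@T[:3,:3]
    return np.c_[p['cx']+p['fx']*c[:,0]/-c[:,2],p['cy']-p['fy']*c[:,1]/-c[:,2]]
def ray(n,u,v,z):
    p=P[n];T=p['T'];d=T[:3,:3]@np.array([(u-p['cx'])/p['fx'],-(v-p['cy'])/p['fy'],-1]);o=T[:3,3]
    return (o+d*(z-o[2])/d[2])[:2]
def pts(k,q,z=0):
    c,s=np.cos(q[2]),np.sin(q[2]);m=M[k]
    return np.c_[q[0]+c*m[:,0]-s*m[:,1],q[1]+s*m[:,0]+c*m[:,1],m[:,2]+z]
def hull(n,k,q,z=0): return cv2.convexHull(proj(n,pts(k,q,z)).astype(np.float32))
def masks(img,k):
    f=cv2.cvtColor(img,cv2.COLOR_RGB2LAB).astype(int);h=cv2.cvtColor(img,cv2.COLOR_RGB2HSV).astype(int)
    if k in('cl','cs'):   # filled silhouette against wood: red lacquer
        return ((f[...,0]<85)&(f[...,1]>136)).astype(np.uint8)
    return ((f[...,0]>105)|(abs(f[...,1]-128)>5)|(abs(f[...,2]-128)>8)).astype(np.uint8)
S=4
def fit(imgs,k,q0,z=0,cams=("top","side"),sc=(.008,.008,.3)):
    D=[]
    for n in cams:
        h=hull(n,k,q0,z)[:,0];lo=np.floor(h.min(0)-14).astype(int).clip(0);hi=np.ceil(h.max(0)+14).astype(int)
        m=masks(imgs[n],k)[lo[1]:hi[1],lo[0]:hi[0]]
        if k in('cl','cs'):
            cs,_=cv2.findContours(m,cv2.RETR_EXTERNAL,cv2.CHAIN_APPROX_NONE);m=cv2.drawContours(m*0,[max(cs,key=cv2.contourArea)],-1,1,-1)
        else:
            _,l,st,ce=cv2.connectedComponentsWithStats(m);c=h.mean(0)-lo
            j=min([i for i in range(1,len(st)) if st[i,4]>60],key=lambda i:np.hypot(*(ce[i]-c)));m=(l==j).astype(np.uint8)
        D.append((n,lo,m.astype(np.float32)))
    def cost(v):
        q=np.array(q0)+np.array(v)*sc;e=0
        for n,lo,m in D:
            r=np.zeros((m.shape[0]*S,m.shape[1]*S),np.float32)
            cv2.fillConvexPoly(r,np.round(((hull(n,k,q,z)[:,0]-lo+.5)*S-.5)*16).astype(np.int32),1,shift=4)
            r=cv2.resize(r,m.shape[::-1],interpolation=cv2.INTER_AREA);e+=abs(r-m).sum()/m.sum()
        return e
    best=min((minimize(cost,[0,0,a],method='Nelder-Mead',options=dict(initial_simplex=np.array([[0,0,a],[1,0,a],[0,1,a],[0,0,a+1]]),xatol=.01,fatol=1e-4)) for a in(-.8,0,.8)),key=lambda r:r.fun)
    return np.array(q0)+best.x*sc,best.fun
E
cat > m1.py <<'E'
from vis import *
imgs={n:arm.read_camera(n) for n in P}
G={'rest':(289,218,1.57-.4+0,.02),'pl':(350,214,0,.03),'ps':(247,275,0,.03),'sq':(229,211,0,.05),'ob':(252,147,-.9,.04),'cl':(457,239,.1,.01),'cs':(137,216,0,.01),'rd':(329,267,0,.05),'jar':(324,149,0,.03)}
ov={n:cv2.resize(i[:,:,::-1],None,fx=3,fy=3,interpolation=cv2.INTER_CUBIC) for n,i in imgs.items()}
G['rest']=(289,218,-.45,.02)
for k,(u,v,a,z) in G.items():
    q0=[*ray('top',u,v,z),a]
    out={}
    for cams in(("top","side"),("top",),("side",)):
        try: q,e=fit(imgs,k,q0,0,cams);out[cams]=q;print(k,len(cams),cams[0],q.round(4),round(e,3))
        except Exception as ex: print(k,cams,ex)
    for n in ov: cv2.polylines(ov[n],[np.round((hull(n,k,out[("top","side")])+.5)*3).astype(np.int32)],True,(0,255,255),1)
cv2.imwrite('pics/ovt.png',ov['top'][390:900,560:1180])
t=ov['top'];cv2.imwrite('pics/ovc.png',np.hstack([t[560:860,290:540],t[560:860,1220:1530]]))
cv2.imwrite('pics/ovs.png',ov['side'][500:1080,440:1180])
E
python3 m1.py
```

```text
rest 2 top [ 0.5831 -0.0224 -0.6777] 2.188
rest 1 top [ 0.6132 -0.0096 -1.5689] 0.844
rest 1 side [ 0.5862 -0.03   -0.7671] 1.318
pl 2 top [ 0.5795 -0.145   0.6083] 1.336
pl 1 top [ 0.5722 -0.1423  0.2979] 0.759
pl 1 side [ 0.5807 -0.1706  0.5723] 0.552
ps 2 top [ 0.4441  0.0798 -0.098 ] 1.241
ps 1 top [0.418  0.1062 0.4178] 0.805
ps 1 side [0.4472 0.0759 0.1104] 0.381
sq 2 top [ 0.5624  0.1169 -0.2899] 1.074
sq 1 top [0.5687 0.1421 0.0411] 0.818
sq 1 side [ 0.5634  0.1161 -0.2901] 0.228
ob 2 top [ 0.7304  0.0638 -1.6661] 1.302
ob 1 top [ 0.7156  0.0659 -0.3789] 0.698
ob 1 side [ 0.7241  0.0675 -2.1294] 0.602
cl 2 top [ 0.5185 -0.3222  0.173 ] 0.156
cl 1 top [ 0.5172 -0.3217  0.1634] 0.026
cl 1 side [ 0.5209 -0.325   0.1724] 0.11
cs 2 top [0.557  0.3022 0.0292] 0.137
cs 1 top [0.5563 0.3027 0.0296] 0.036
cs 1 side [0.5584 0.3012 0.0339] 0.085
rd 2 top [ 0.4609 -0.0748  0.2929] 1.169
rd 1 top [ 0.4354 -0.0979  0.6116] 0.874
rd 1 side [ 0.4614 -0.0743  0.0971] 0.259
jar 2 top [ 0.7202 -0.0935 -0.6123] 1.463
jar 1 top [ 0.7172 -0.0843  0.1787] 0.781
jar 1 side [ 0.7252 -0.097   0.918 ] 0.678
```

View pics/ovt.png

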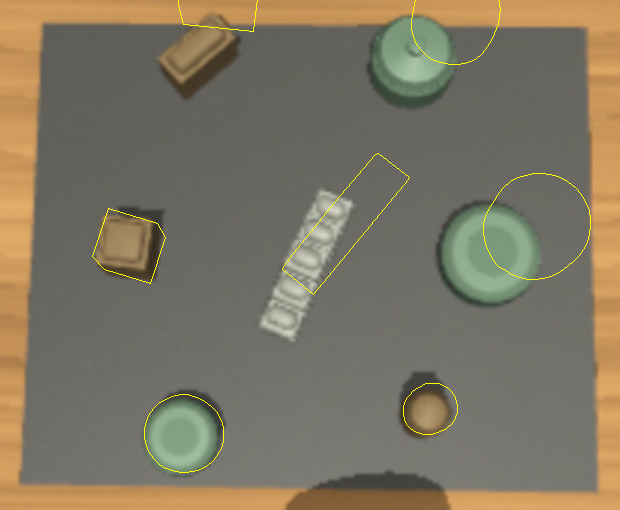

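View pics/ovs.png

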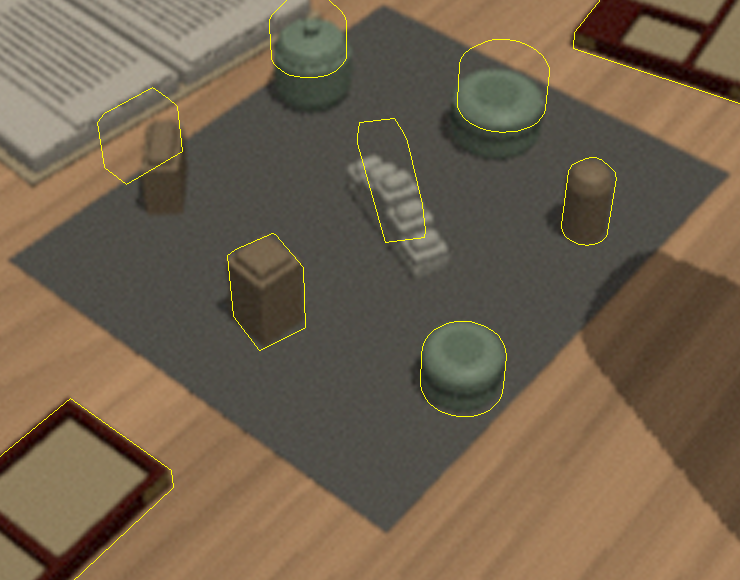

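View pics/ovc.png

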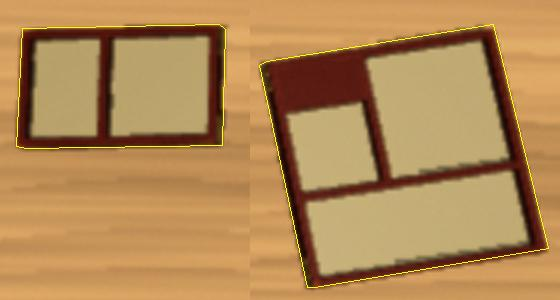

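Both cases fit well, but the piece masks picked up the wrong blobs because the felt tone was misjudged. I'll switch to relative-colour masks and clip them to the felt.

```bash
python3 - <<'E'
s=open('vis.py').read()
a=s.index("    return ((f[...,0]>105)");b=s.index("S=4")
s=s[:a]+'''    if k in('pl','ps','jar'): m=(f[...,1]<124)
    elif k=='rest': m=(f[...,0]>np.median(f[200:230,225:360,0])+28)&(abs(f[...,2]-128)<14)
    else: m=(f[...,2]>133)
    return m.astype(np.uint8)
'''+s[b:]
s=s.replace("            _,l,st","            d=cv2.fillConvexPoly(m*0,np.round(h-lo).astype(np.int32),1);m=m*cv2.dilate(d,np.ones((15,15)))\n            _,l,st")
open('vis.py','w').write(s)
m=open('m1.py').read().replace("'ob':(252,147,-.9,.04),'cl':(457,239,.1,.01),'cs':(137,216,0,.01)","'ob':(252,148,-.9,.03)").replace("('top',u,v,z)","('top',u,v,z)")
m=m.replace("ovt","ovt2").replace("ovs","ovs2").replace("-.45","-.35")
open('m1.py','w').write(m)
E
python3 m1.py; python3 - <<'E'
import cv2,numpy as np
a=cv2.imread('pics/ovt2.png');b=cv2.imread('pics/ovs2.png')
b=cv2.resize(b[50:430,100:640],None,fx=.0+1,fy=1)
E
```

```text
rest 2 top [ 0.5813 -0.0404 -0.8789] 5.702
rest 1 top [ 0.5557  0.0032 -0.3958] 0.175
rest 1 side [ 0.5795 -0.0418 -0.9033] 4.138
pl 2 top [ 0.5612 -0.1144  0.213 ] 0.306
pl 1 top [ 0.5599 -0.1142  0.2094] 0.054
pl 1 side [ 0.5653 -0.1191  0.0843] 0.215
ps 2 top [ 0.4428  0.081  -0.0946] 0.363
ps 1 top [0.4416 0.0814 0.4765] 0.048
ps 1 side [ 0.4464  0.0769 -0.0687] 0.23
sq 2 top [ 0.562   0.1175 -0.1027] 0.128
sq 1 top [ 0.5614  0.1175 -0.1098] 0.055
sq 1 side [ 0.5635  0.1164 -0.1146] 0.044
ob 2 top [ 0.6936  0.0757 -0.8216] 0.851
ob 1 top [ 0.6924  0.0759 -0.7919] 0.392
ob 1 side [ 0.712   0.0632 -1.3755] 0.383
rd 2 top [ 0.4586 -0.0725 -0.1689] 0.218
rd 1 top [ 0.4579 -0.0721  0.3773] 0.061
rd 1 side [ 0.4608 -0.0734  0.2687] 0.064
jar 2 top [ 0.6895 -0.0657 -0.0908] 0.274
jar 1 top [ 0.6885 -0.0652 -0.3274] 0.054
jar 1 side [ 0.6942 -0.0702  0.0879] 0.131
```

View pics/ovt2.png

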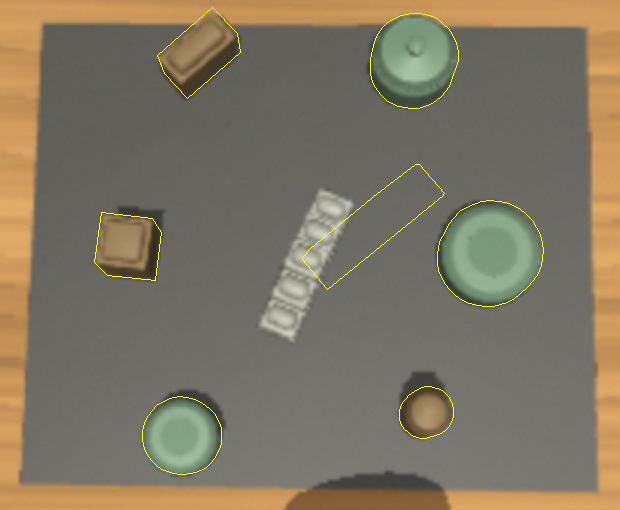

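View pics/ovs2.png

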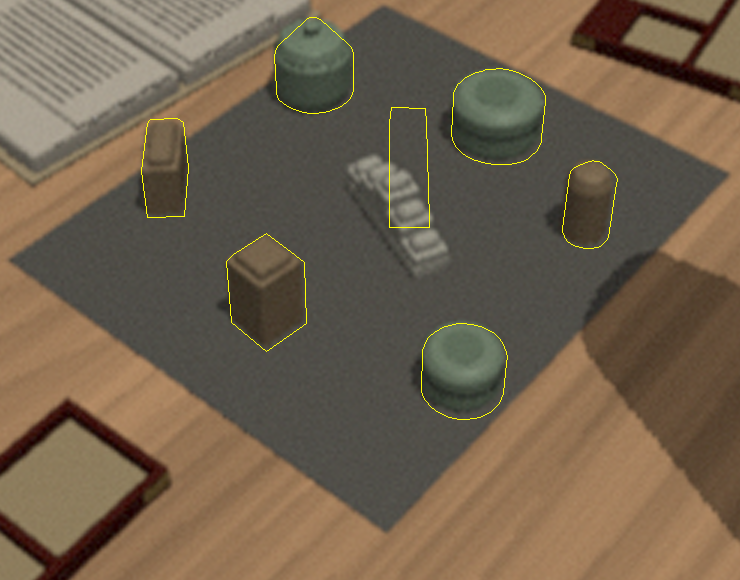

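All fits are good in both views except the brush rest. I'll take its top-only fit (yaw about −0.4), check it in both views, and plan the first moves.

```bash
python3 - <<'E'
from vis import *
imgs={n:arm.read_camera(n) for n in P}
o=[]
for n,(u,v) in {'top':(289,218),'side':(280,238)}.items():
    g=cv2.resize(imgs[n][v-35:v+35,u-35:u+35,::-1],None,fx=5,fy=5,interpolation=cv2.INTER_CUBIC)
    for q,c in(((.5557,.0032,-.40),(0,255,255)),):
        for z in(0,6,44):
            b=np.array({0:box(100,26,0,0),6:box(100,26,6,6),44:box(10,20,44,44)}[z])/1e3
            R=np.array([[np.cos(q[2]),-np.sin(q[2])],[np.sin(q[2]),np.cos(q[2])]])
            X=np.c_[b[:,:2]@R.T+q[:2],b[:,2]]
            h=cv2.convexHull(proj(n,X).astype(np.float32))
            cv2.polylines(g,[np.round((h-[u-35,v-35]+.5)*5).astype(np.int32)],True,c,1)
    o.append(g)
cv2.imwrite('pics/rest.png',np.hstack(o))
E
```

```text
(no output)
```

View pics/rest.png

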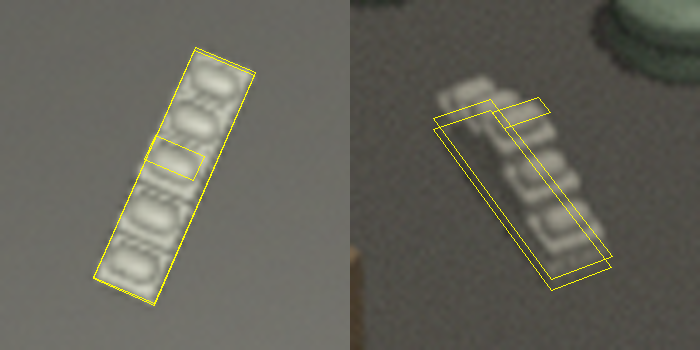

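```bash
cat > pl.py <<'E'
import sys,numpy as np
from bench import arm
from scipy.spatial.transform import Rotation as Ro
# args: x,y,z,yaw ... -> rows in tool axes from present pose
def plan(*W):
    o=arm.get_obs();R=np.array(o['ee_rot']);p=np.array(o['eef_pos'])
    print('t',round(o['clock'],2),'p',p.round(4),'yaw',round(np.arctan2(R[1,0],R[0,0]),4),'gap',round(o['finger_gap'],4),'F',o['contact_force'].round(1))
    for x,y,z,a in W:
        c,s=np.cos(a),np.sin(a);T=np.array([[c,s,0],[s,-c,0],[0,0,-1.]])
        print('  ',(R.T@(np.array([x,y,z])-p)/.4).round(4),(Ro.from_matrix(R.T@T).as_rotvec()/1.5).round(3))
CL=(.5172,-.3217,.165);CS=(.5565,.3026,.030)
def bay(C,x,y): c,s=np.cos(C[2]),np.sin(C[2]);return (round(C[0]+c*x-s*y,4),round(C[1]+s*x+c*y,4))
B=dict(rest=bay(CL,-.043,0),pl=bay(CL,.027,-.029),sq=bay(CL,.013,.043),ps=bay(CS,0,-.026),ob=bay(CS,0,.036))
if __name__=='__main__': plan(*[tuple(map(float,w.split(','))) for w in sys.argv[1:]])
E
python3 -c "import pl;print(pl.B)";python3 pl.py .36,-.25,.18,-.1
```

```text
{'rest': (np.float64(0.4748), np.float64(-0.3288)), 'pl': (np.float64(0.5486), np.float64(-0.3459)), 'sq': (np.float64(0.523), np.float64(-0.2771)), 'ps': (np.float64(0.5573), np.float64(0.2766)), 'ob': (np.float64(0.5554), np.float64(0.3386))}
t 0.4 p [ 0.1226 -0.5361  0.2422] yaw 0.2248 gap 0.085 F [-0.4 -0.1  0.6]
   [ 0.738  -0.5649  0.1556] [-0.     0.     0.217]
```

Request:
apply_moves([
  [0,0.738,-0.565,0.155,0,0,0.217],
  [0,0.738,-0.565,0.155,0,0,0.217],
  [0,0.738,-0.565,0.155,0,0,0.217],
  [0,0.738,-0.565,0.155,0,0,0.217],
  [0,0.738,-0.565,0.155,0,0,0.217],
  [0,0.738,-0.565,0.155,0,0,0.217],
  [0,0.738,-0.565,0.155,0,0,0.217],
], newtons=40)

```text
clock: 1.27
eef_pos: [0.3616, -0.2464, 0.1795]
ee_rot: [[0.996, -0.093, -0.001], [-0.093, -0.996, 0.002], [-0.001, -0.002, -1.0]]
contact_force: [-0.4, -0.4, 0.3]
finger_gap: 0.0856
grip_force: 0.0
```

```bash
python3 pl.py .554,.003,.09,-.405 .554,.003,.024,-.405
```

```text
t 1.27 p [ 0.3616 -0.2464  0.1795] yaw -0.0931 gap 0.0856 F [-0.4 -0.4  0.3]
   [ 0.4212 -0.6652  0.2246] [-0.001  0.001  0.208]
   [ 0.4213 -0.6649  0.3896] [-0.001  0.001  0.208]
```

Request:
apply_moves([
  [0,0.421,-0.665,0.22,0,0,0.208],
  [0,0.421,-0.665,0.22,0,0,0.208],
  [0,0.421,-0.665,0.22,0,0,0.208],
  [0,0.421,-0.665,0.22,0,0,0.208],
  [0,0.421,-0.665,0.22,0,0,0.208],
  [0,0.421,-0.665,0.22,0,0,0.208],
  [0,0.421,-0.665,0.22,0,0,0.208],
  [0,0.421,-0.665,0.22,0,0,0.208],
])

```text
clock: 2.28
eef_pos: [0.5541, -0.0039, 0.0926]
ee_rot: [[0.916, -0.402, 0.0], [-0.402, -0.916, -0.001], [0.0, 0.001, -1.0]]
contact_force: [0.3, -0.3, -0.1]
finger_gap: 0.0853
grip_force: 0.0
```

```bash
python3 pl.py .554,.003,.09,-.405 .554,.003,.024,-.405; python3 -c "
from vis import *
a=[cv2.resize(arm.read_camera(n)[v-50:v+50,u-55:u+55,::-1],None,fx=3.6,fy=3.6) for n,u,v in(('top',289,218),('side',280,225))]
cv2.imwrite('pics/pre.png',np.hstack(a))"
```

```text
t 2.27 p [ 0.5541 -0.0039  0.0926] yaw -0.414 gap 0.0853 F [ 0.3 -0.3 -0.1]
   [-0.0072 -0.0155  0.0065] [ 0.001 -0.    -0.006]
   [-0.0073 -0.0157  0.1715] [ 0.001 -0.    -0.006]
```

View pics/pre.png

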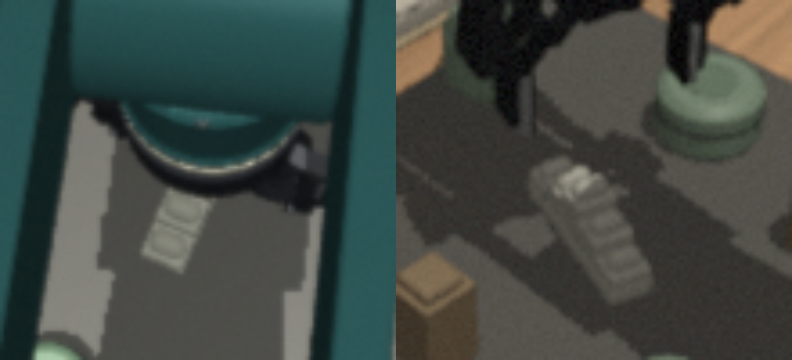

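The side view shows the fingers straddling the brush rest around (575,190), clear of everything else. I descend and close.

Request:
apply_moves([
  [0,-0.007,-0.0155,0.05,0,0,-0.006],
  [0,-0.007,-0.0155,0.1,0,0,-0.006],
  [0,-0.007,-0.0155,0.15,0,0,-0.006],
  [0,-0.007,-0.0155,0.172,0,0,-0.006],
  [0,-0.007,-0.0155,0.172,0,0,-0.006],
  [0,-0.007,-0.0155,0.172,0,0,-0.006],
])

```text
clock: 3.12
eef_pos: [0.555, 0.004, 0.0247]
ee_rot: [[0.919, -0.393, 0.002], [-0.393, -0.919, -0.0], [0.002, -0.001, -1.0]]
contact_force: [1.1, -0.4, -0.2]
finger_gap: 0.0857
grip_force: 0.0
```

Request:
apply_moves([
  [1,0,0,0,0,0,0],
  [1,0,0,0,0,0,0],
  [1,0,0,0,0,0,0],
  [1,0,0,0,0,0,0],
  [1,0,0,0,0,0,0],
  [1,0,0,0,0,0,0],
  [1,0,0,0,0,0,0],
  [1,0,0,0,0,0,0],
])

```text
clock: 4.12
eef_pos: [0.5545, 0.0045, 0.0238]
ee_rot: [[0.92, -0.393, 0.001], [-0.393, -0.92, -0.0], [0.001, -0.0, -1.0]]
contact_force: [-0.1, 0.6, 1.9]
finger_gap: 0.0231
grip_force: 40.2
```

```bash
python3 pl.py .554,.003,.16,-.405 .51,-.16,.16,-.85
```

```text
t 4.12 p [0.5545 0.0045 0.0238] yaw -0.4037 gap 0.0231 F [-0.1  0.6  1.9]
   [ 0.0005  0.0038 -0.3405] [-0.    -0.     0.001]
   [ 0.0594  0.4217 -0.3405] [-0.    -0.     0.298]
```

```bash
python3 pl.py .4748,-.3288,.14,-1.405 .4748,-.3288,.07,-1.405
```

```text
t 4.12 p [0.5545 0.0045 0.0238] yaw -0.4037 gap 0.0231 F [-0.1  0.6  1.9]
   [ 0.1442  0.8444 -0.2905] [-0.    -0.     0.668]
   [ 0.1441  0.8444 -0.1155] [-0.    -0.     0.668]
```

Request:
apply_moves([
  [1,0,0,-0.15,0,0,0],
  [1,0,0,-0.29,0,0,0],
  [1,0.03,0.15,-0.29,0,0,0.12],
  [1,0.144,0.844,-0.29,0,0,0.668],
  [1,0.144,0.844,-0.29,0,0,0.668],
  [1,0.144,0.844,-0.29,0,0,0.668],
  [1,0.144,0.844,-0.29,0,0,0.668],
  [1,0.144,0.844,-0.29,0,0,0.668],
  [1,0.144,0.844,-0.29,0,0,0.668],
  [1,0.144,0.844,-0.29,0,0,0.668],
])

```text
clock: 5.38
eef_pos: [0.4742, -0.3277, 0.1384]
ee_rot: [[0.165, -0.986, -0.001], [-0.986, -0.165, 0.002], [-0.002, 0.001, -1.0]]
contact_force: [-0.6, 0.3, -1.7]
finger_gap: 0.0234
grip_force: 39.9
```

```bash
python3 pl.py .4748,-.3288,.05,-1.405 .4748,-.3288,.0295,-1.405
```

```text
t 5.38 p [ 0.4742 -0.3277  0.1384] yaw -1.4052 gap 0.0234 F [-0.6  0.3 -1.7]
   [ 0.0034 -0.0013  0.2211] [ 0.001  0.002 -0.   ]
   [ 0.0035 -0.0014  0.2723] [ 0.001  0.002 -0.   ]
```

Request:
apply_moves([
  [1,0.0035,-0.001,0.1,0,0,0],
  [1,0.0035,-0.001,0.2,0,0,0],
  [1,0.0035,-0.001,0.25,0,0,0],
  [1,0.0035,-0.001,0.265,0,0,0],
  [1,0.0035,-0.001,0.271,0,0,0],
  [1,0.0035,-0.001,0.271,0,0,0],
])

```text
clock: 6.12
eef_pos: [0.476, -0.3301, 0.0324]
ee_rot: [[0.165, -0.986, 0.002], [-0.986, -0.165, -0.001], [0.002, -0.001, -1.0]]
contact_force: [-0.3, -0.0, -0.8]
finger_gap: 0.0232
grip_force: 39.9
```

```bash
python3 pl.py .4748,-.3288,.0285,-1.405;python3 -c "
from vis import *
a=[cv2.resize(arm.read_camera(n)[v-45:v+45,u-55:u+55,::-1],None,fx=3.6,fy=3.6) for n,u,v in(('top',457,239),('side',378,172))]
cv2.imwrite('pics/pl1.png',np.hstack(a))"
```

```text
t 6.12 p [ 0.476  -0.3301  0.0324] yaw -1.405 gap 0.0232 F [-0.3 -0.  -0.8]
   [-0.0038  0.0025  0.0097] [-0.001 -0.001  0.   ]
```

View pics/pl1.png

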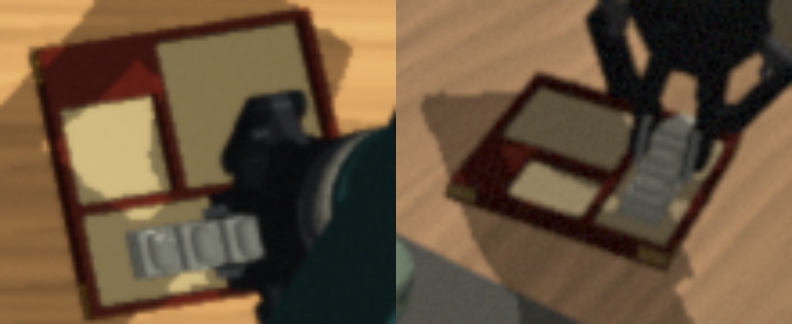

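The rest sits squarely over the long bay in both views. I lower the last few mm, release and lift.

Request:
apply_moves([
  [1,-0.003,0.002,0.006,0,0,0],
  [1,-0.003,0.002,0.01,0,0,0],
  [1,-0.003,0.002,0.011,0,0,0],
  [1,-0.003,0.002,0.011,0,0,0],
])

```text
clock: 6.72
eef_pos: [0.4745, -0.3292, 0.0288]
ee_rot: [[0.164, -0.986, 0.001], [-0.986, -0.164, -0.001], [0.001, -0.001, -1.0]]
contact_force: [-2.1, 2.0, 6.5]
finger_gap: 0.023
grip_force: 41.1
```

Request:
apply_moves([
  [0.5,0,0,0,0,0,0],
  [0.5,0,0,0,0,0,0],
  [0.5,0,0,0,0,0,0],
  [0.5,0,0,0,0,0,0],
  [0.5,0,0,-0.08,0,0,0],
  [0.5,0,0,-0.2,0,0,0],
  [0.3,0,0,-0.32,0,0,0],
  [0,0,0,-0.32,0,0,0],
])

```text
clock: 7.72
eef_pos: [0.4766, -0.3308, 0.1607]
ee_rot: [[0.164, -0.986, 0.009], [-0.986, -0.164, -0.007], [0.009, -0.007, -1.0]]
contact_force: [-0.6, -0.4, -0.4]
finger_gap: 0.0758
grip_force: 0.0
```

```bash
python3 pl.py .56,-.1143,.11,-0.1
```

```text
t 7.72 p [ 0.4766 -0.3308  0.1607] yaw -1.4057 gap 0.0758 F [-0.6 -0.4 -0.4]
   [-0.5008 -0.2939  0.1245] [-0.    -0.008 -0.87 ]
```

Request:
apply_moves([
  [0,-0.5,-0.295,0.06,0,0,-0.87],
  [0,-0.5,-0.295,0.06,0,0,-0.87],
  [0,-0.5,-0.295,0.06,0,0,-0.87],
  [0,-0.5,-0.295,0.12,0,0,-0.87],
  [0,-0.5,-0.295,0.12,0,0,-0.87],
  [0,-0.5,-0.295,0.12,0,0,-0.87],
  [0,-0.5,-0.295,0.12,0,0,-0.87],
  [0,-0.5,-0.295,0.12,0,0,-0.87],
  [0,-0.5,-0.295,0.12,0,0,-0.87],
  [0,-0.5,-0.295,0.12,0,0,-0.87],
])

```text
clock: 8.98
eef_pos: [0.5576, -0.1123, 0.1064]
ee_rot: [[0.995, -0.102, -0.0], [-0.102, -0.995, 0.0], [-0.0, -0.0, -1.0]]
contact_force: [0.1, 0.1, -0.5]
finger_gap: 0.0855
grip_force: 0.0
```

```bash
python3 pl.py .56,-.1143,.06,-0.1 .56,-.1143,.023,-0.1;python3 -c "
from vis import *
a=[cv2.resize(arm.read_camera(n)[v-45:v+45,u-55:u+55,::-1],None,fx=3.6,fy=3.6) for n,u,v in(('top',457,239),('side',340,195))]
cv2.imwrite('pics/pl2.png',np.hstack(a))"
```

```text
t 8.97 p [ 0.5576 -0.1123  0.1064] yaw -0.1022 gap 0.0855 F [ 0.1  0.1 -0.5]
   [0.0066 0.0045 0.116 ] [-0.     0.    -0.001]
   [0.0067 0.0045 0.2085] [-0.     0.    -0.001]
```

View pics/pl2.png

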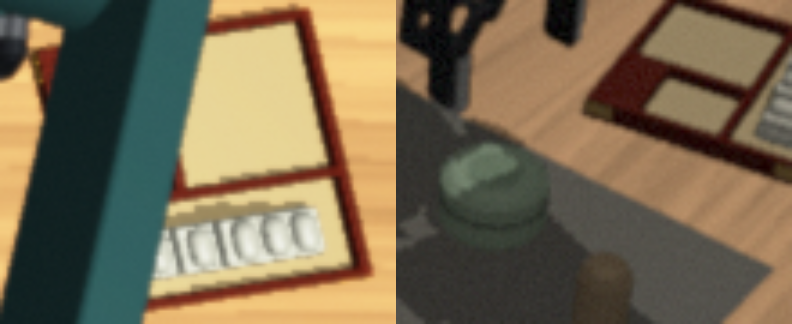

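The rest stands flat in the long bay, and the fingers are centred over the large paste box. I descend and grip.

Request:
apply_moves([
  [0,0.0067,0.0045,0.05,0,0,0],
  [0,0.0067,0.0045,0.1,0,0,0],
  [0,0.0067,0.0045,0.14,0,0,0],
  [0,0.0067,0.0045,0.18,0,0,0],
  [0,0.0067,0.0045,0.21,0,0,0],
  [0,0.0067,0.0045,0.21,0,0,0],
  [1,0.0067,0.0045,0.21,0,0,0],
  [1,0.0067,0.0045,0.21,0,0,0],
  [1,0.0067,0.0045,0.21,0,0,0],
  [1,0.0067,0.0045,0.21,0,0,0],
])

```text
clock: 10.32
eef_pos: [0.5612, -0.1146, 0.0241]
ee_rot: [[0.995, -0.101, 0.003], [-0.101, -0.995, -0.001], [0.003, 0.001, -1.0]]
contact_force: [1.2, 0.3, 6.0]
finger_gap: 0.0621
grip_force: 44.5
```

```bash
python3 pl.py .56,-.1143,.13,-.1 .5486,-.3459,.13,.165
```

```text
t 10.32 p [ 0.5612 -0.1146  0.0241] yaw -0.1008 gap 0.0621 F [1.2 0.3 6. ]
   [-2.400e-03 -2.000e-04 -2.647e-01] [ 0.    -0.002 -0.001]
   [ 0.0275  0.5787 -0.2643] [ 0.001 -0.002 -0.177]
```

Request:
apply_moves([
  [1,0,0,-0.04,0,0,0],
  [1,0,0,-0.09,0,0,0],
  [1,0,0,-0.09,0,0,0],
])

```text
clock: 10.7
eef_pos: [0.5613, -0.1147, 0.0606]
ee_rot: [[0.995, -0.1, 0.003], [-0.1, -0.995, -0.001], [0.004, 0.001, -1.0]]
contact_force: [0.3, -0.4, -2.1]
finger_gap: 0.0621
grip_force: 44.4
```

```bash
python3 pl.py .5486,-.3459,.13,.165; python3 -c "
from vis import *
a=[cv2.resize(arm.read_camera(n)[v-45:v+45,u-55:u+55,::-1],None,fx=3.6,fy=3.6) for n,u,v in(('top',350,205),('side',340,195))]
cv2.imwrite('pics/pl3.png',np.hstack(a))"
```

```text
t 10.7 p [ 0.5613 -0.1147  0.0606] yaw -0.1006 gap 0.0621 F [ 0.3 -0.4 -2.1]
   [ 0.0271  0.5785 -0.1729] [ 0.001 -0.002 -0.177]
```

View pics/pl3.png

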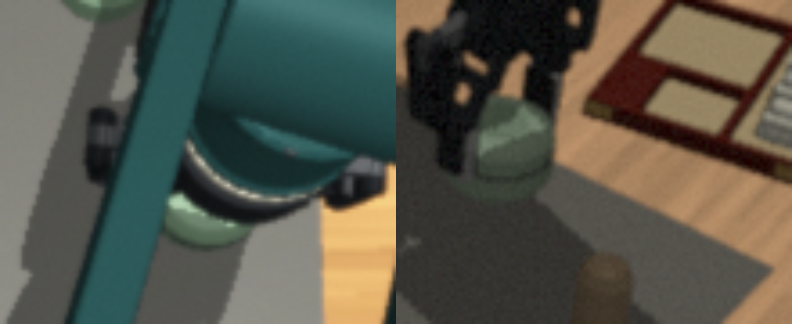

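The box is held level with the pads on its side wall, and the force reading (2.1 N) matches its weight. I carry it to the big square bay.

Request:
apply_moves([
  [1,0,0,-0.1,0,0,0],
  [1,0.005,0.1,-0.17,0,0,-0.05],
  [1,0.027,0.5785,-0.17,0,0,-0.177],
  [1,0.027,0.5785,-0.17,0,0,-0.177],
  [1,0.027,0.5785,-0.17,0,0,-0.177],
  [1,0.027,0.5785,-0.17,0,0,-0.177],
  [1,0.027,0.5785,-0.17,0,0,-0.177],
  [1,0.027,0.5785,-0.17,0,0,-0.177],
  [1,0.027,0.5785,-0.17,0,0,-0.177],
])

```text
clock: 11.92
eef_pos: [0.5481, -0.3439, 0.1267]
ee_rot: [[0.986, 0.166, -0.0], [0.166, -0.986, 0.0], [-0.0, -0.0, -1.0]]
contact_force: [0.4, 0.5, -2.4]
finger_gap: 0.0617
grip_force: 44.9
```

```bash
python3 pl.py .5486,-.3459,.035,.165 .5486,-.3459,.0285,.165
```

```text
t 11.93 p [ 0.5481 -0.3439  0.1267] yaw 0.1669 gap 0.0617 F [ 0.4  0.5 -2.4]
   [0.0005 0.0051 0.2293] [-0.     0.     0.001]
   [0.0005 0.0051 0.2455] [-0.     0.     0.001]
```

Request:
apply_moves([
  [1,0.0005,0.005,0.1,0,0,0],
  [1,0.0005,0.005,0.19,0,0,0],
  [1,0.0005,0.005,0.225,0,0,0],
  [1,0.0005,0.005,0.235,0,0,0],
  [1,0.0005,0.005,0.24,0,0,0],
  [1,0.0005,0.005,0.24,0,0,0],
  [1,0.0005,0.005,0.24,0,0,0],
])

```text
clock: 12.8
eef_pos: [0.5488, -0.348, 0.0321]
ee_rot: [[0.986, 0.164, 0.002], [0.164, -0.986, -0.001], [0.002, 0.002, -1.0]]
contact_force: [0.5, 0.5, -2.3]
finger_gap: 0.062
grip_force: 44.9
```

```bash
python3 pl.py .5486,-.3459,.0285,.165
```

```text
t 12.8 p [ 0.5488 -0.348   0.0321] yaw 0.1647 gap 0.062 F [ 0.5  0.5 -2.3]
   [ 0.0004 -0.0054  0.009 ] [ 0.001 -0.001 -0.   ]
```

Request:
apply_moves([
  [1,0,-0.004,0.004,0,0,0],
  [1,0,-0.004,0.008,0,0,0],
  [1,0,-0.004,0.009,0,0,0],
  [1,0,-0.004,0.009,0,0,0],
])

```text
clock: 13.3
eef_pos: [0.5482, -0.346, 0.0292]
ee_rot: [[0.986, 0.164, 0.001], [0.164, -0.986, -0.0], [0.001, 0.001, -1.0]]
contact_force: [-2.7, 1.5, 6.3]
finger_gap: 0.0618
grip_force: 45.6
```

Request:
apply_moves([
  [0.1,0,0,0,0,0,0],
  [0.1,0,0,0,0,0,0],
  [0.1,0,0,0,0,0,0],
  [0.1,0,0,0,0,0,0],
  [0,0,0,-0.08,0,0,0],
  [0,0,0,-0.2,0,0,0],
  [0,0,0,-0.3,0,0,0],
])

```text
clock: 14.18
eef_pos: [0.5481, -0.3461, 0.1489]
ee_rot: [[0.986, 0.164, 0.001], [0.164, -0.986, -0.001], [0.001, 0.001, -1.0]]
contact_force: [1.0, 0.4, 1.1]
finger_gap: 0.086
grip_force: 0.0
```

```bash
python3 pl.py .55,.03,.15,-.105 
```

```text
t 14.18 p [ 0.5481 -0.3461  0.1489] yaw 0.1648 gap 0.086 F [1.  0.4 1.1]
   [ 0.1589 -0.9267 -0.0035] [ 0.    -0.001  0.18 ]
```

Request:
apply_moves([
  [0,0.16,-0.93,0,0,0,0.18],
  [0,0.16,-0.93,0,0,0,0.18],
  [0,0.16,-0.93,0,0,0,0.18],
  [0,0.16,-0.93,0,0,0,0.18],
  [0,0.16,-0.93,0,0,0,0.18],
  [0,0.16,-0.93,0,0,0,0.18],
  [0,0.16,-0.93,0,0,0,0.18],
])

```text
clock: 15.05
eef_pos: [0.5496, 0.0357, 0.1472]
ee_rot: [[0.995, -0.098, 0.0], [-0.098, -0.995, 0.001], [0.0, -0.001, -1.0]]
contact_force: [0.2, -0.8, -0.1]
finger_gap: 0.0852
grip_force: 0.0
```

```bash
python3 pl.py .5617,.1174,.11,-.107 
```

```text
t 15.05 p [0.5496 0.0357 0.1472] yaw -0.0986 gap 0.0852 F [ 0.2 -0.8 -0.1]
   [ 0.0099 -0.2062  0.0932] [-0.001 -0.     0.006]
```

Request:
apply_moves([
  [0,0.01,-0.206,0.05,0,0,0.006],
  [0,0.01,-0.206,0.09,0,0,0.006],
  [0,0.01,-0.206,0.09,0,0,0.006],
  [0,0.01,-0.206,0.09,0,0,0.006],
  [0,0.01,-0.206,0.09,0,0,0.006],
])

```text
clock: 15.68
eef_pos: [0.5634, 0.1116, 0.1123]
ee_rot: [[0.993, -0.116, 0.002], [-0.116, -0.993, -0.0], [0.002, 0.0, -1.0]]
contact_force: [0.3, 0.0, -0.1]
finger_gap: 0.0854
grip_force: 0.0
```

```bash
python3 pl.py .5617,.1174,.03,-.107 
```

```text
t 15.68 p [0.5634 0.1116 0.1123] yaw -0.1161 gap 0.0854 F [ 0.3  0.  -0.1]
   [-0.0064 -0.0139  0.2057] [ 0.    -0.001 -0.006]
```

Request:
apply_moves([
  [0,-0.004,-0.012,0.06,0,0,-0.003],
  [0,-0.004,-0.012,0.12,0,0,-0.003],
  [0,-0.004,-0.012,0.17,0,0,-0.003],
  [0,-0.004,-0.012,0.205,0,0,-0.003],
  [0,-0.004,-0.012,0.205,0,0,-0.003],
  [0,-0.004,-0.012,0.205,0,0,-0.003],
])

```text
clock: 16.42
eef_pos: [0.5625, 0.1178, 0.0302]
ee_rot: [[0.994, -0.11, 0.002], [-0.11, -0.994, 0.0], [0.002, -0.0, -1.0]]
contact_force: [1.4, -0.9, 0.3]
finger_gap: 0.0855
grip_force: 0.0
```

```bash
python3 pl.py .5617,.1174,.03,-.107 
```

```text
t 16.43 p [0.5625 0.1178 0.0302] yaw -0.1101 gap 0.0855 F [ 1.4 -0.9  0.3]
   [-0.0018  0.0012  0.0005] [-0.    -0.001 -0.002]
```

Request:
apply_moves([
  [1,0,0,0,0,0,0],
  [1,0,0,0,0,0,0],
  [1,0,0,0,0,0,0],
  [1,0,0,0,0,0,0],
  [1,0,0,0,0,0,0],
  [1,0,0,0,0,0,0],
  [1,0,0,0,0,0,0],
  [1,0,0,-0.1,0,0,0],
  [1,0,0,-0.25,0,0,0],
  [1,0,0,-0.33,0,0,0],
])

```text
clock: 17.68
eef_pos: [0.5623, 0.1181, 0.1638]
ee_rot: [[0.994, -0.109, 0.003], [-0.109, -0.994, 0.0], [0.003, -0.001, -1.0]]
contact_force: [0.3, -0.2, -1.6]
finger_gap: 0.0314
grip_force: 40.3
```

```bash
python3 pl.py .523,-.2771,.15,.165 
```

```text
t 17.68 p [0.5623 0.1181 0.1638] yaw -0.1096 gap 0.0314 F [ 0.3 -0.2 -1.6]
   [0.0103 0.9929 0.0338] [-0.    -0.002 -0.183]
```

Request:
apply_moves([
  [1,0.01,0.99,0.02,0,0,-0.183],
  [1,0.01,0.99,0.02,0,0,-0.183],
  [1,0.01,0.99,0.02,0,0,-0.183],
  [1,0.01,0.99,0.02,0,0,-0.183],
  [1,0.01,0.99,0.02,0,0,-0.183],
  [1,0.01,0.99,0.02,0,0,-0.183],
  [1,0.01,0.99,0.02,0,0,-0.183],
  [1,0.01,0.99,0.02,0,0,-0.183],
  [1,0.01,0.99,0.02,0,0,-0.183],
  [1,0.01,0.99,0.02,0,0,-0.183],
])

```text
clock: 18.92
eef_pos: [0.5224, -0.2746, 0.1529]
ee_rot: [[0.986, 0.166, -0.0], [0.166, -0.986, 0.001], [-0.0, -0.001, -1.0]]
contact_force: [0.6, 0.5, -1.8]
finger_gap: 0.032
grip_force: 40.5
```

```bash
python3 pl.py .523,-.2771,.0365,.165 
```

```text
t 18.93 p [ 0.5224 -0.2746  0.1529] yaw 0.1666 gap 0.032 F [ 0.6  0.5 -1.8]
   [0.0004 0.0065 0.2909] [-0.     0.     0.001]
```

Request:
apply_moves([
  [1,0,0.003,0.1,0,0,0],
  [1,0,0.004,0.2,0,0,0],
  [1,0,0.004,0.265,0,0,0],
  [1,0,0.004,0.285,0,0,0],
  [1,0,0.004,0.285,0,0,0],
  [1,0,0.004,0.285,0,0,0],
  [1,0,0.004,0.288,0,0,0],
])

```text
clock: 19.8
eef_pos: [0.5235, -0.2782, 0.0397]
ee_rot: [[0.986, 0.164, 0.003], [0.164, -0.986, -0.002], [0.002, 0.002, -1.0]]
contact_force: [-0.6, 0.5, -0.5]
finger_gap: 0.0318
grip_force: 40.5
```

```bash
python3 pl.py .523,-.2771,.0345,.165 
```

```text
t 19.8 p [ 0.5235 -0.2782  0.0397] yaw 0.1649 gap 0.0318 F [-0.6  0.5 -0.5]
   [-0.0009 -0.0031  0.013 ] [ 0.002 -0.002 -0.   ]
```

Request:
apply_moves([
  [1,0,-0.002,0.005,0,0,0],
  [1,0,-0.002,0.01,0,0,0],
  [1,0,-0.002,0.012,0,0,0],
  [1,0,-0.002,0.012,0,0,0],
])

```text
clock: 20.3
eef_pos: [0.5226, -0.277, 0.0346]
ee_rot: [[0.986, 0.164, 0.001], [0.164, -0.986, -0.0], [0.001, 0.001, -1.0]]
contact_force: [-2.2, 1.3, 5.3]
finger_gap: 0.0314
grip_force: 41.4
```

Request:
apply_moves([
  [0.52,0,0,0,0,0,0],
  [0.52,0,0,0,0,0,0],
  [0.52,0,0,0,0,0,0],
  [0.52,0,0,-0.08,0,0,0],
  [0.52,0,0,-0.2,0,0,0],
  [0.2,0,0,-0.3,0,0,0],
  [0,0,0,-0.3,0,0,0],
])

```text
clock: 21.18
eef_pos: [0.5246, -0.2783, 0.1582]
ee_rot: [[0.986, 0.164, 0.008], [0.164, -0.986, -0.005], [0.007, 0.007, -1.0]]
contact_force: [-0.7, -0.4, -0.3]
finger_gap: 0.0752
grip_force: 0.0
```

```bash
python3 pl.py .46,.07,.14,.0 
```

```text
t 21.18 p [ 0.5246 -0.2783  0.1582] yaw 0.1648 gap 0.0752 F [-0.7 -0.4 -0.3]
   [-0.0167 -0.8857  0.0395] [ 0.004 -0.005  0.11 ]
```

Request:
apply_moves([
  [0,-0.017,-0.9,0.02,0,0,0.11],
  [0,-0.017,-0.9,0.02,0,0,0.11],
  [0,-0.017,-0.9,0.02,0,0,0.11],
  [0,-0.017,-0.9,0.02,0,0,0.11],
  [0,-0.017,-0.9,0.02,0,0,0.11],
  [0,-0.017,-0.9,0.02,0,0,0.11],
  [0,-0.017,-0.9,0.02,0,0,0.11],
  [0,-0.017,-0.9,0.1,0,0,0.11],
  [0,-0.017,-0.9,0.1,0,0,0.11],
])

```text
clock: 22.3
eef_pos: [0.4543, 0.0762, 0.1098]
ee_rot: [[1.0, -0.001, -0.008], [-0.001, -1.0, -0.001], [-0.008, 0.001, -1.0]]
contact_force: [0.1, -0.7, -0.6]
finger_gap: 0.0855
grip_force: 0.0
```

```bash
python3 pl.py .4418,.0812,.075,0 .4418,.0812,.022,0
```

```text
t 22.3 p [0.4543 0.0762 0.1098] yaw -0.001 gap 0.0855 F [ 0.1 -0.7 -0.6]
   [-0.0306 -0.0124  0.0872] [ 0.001  0.005 -0.001]
   [-0.0296 -0.0126  0.2197] [ 0.001  0.005 -0.001]
```

Request:
apply_moves([
  [0,-0.03,-0.0125,0.03,0.001,0.005,0],
  [0,-0.03,-0.0125,0.08,0.001,0.005,0],
  [0,-0.03,-0.0125,0.12,0.001,0.005,0],
  [0,-0.03,-0.0125,0.17,0.001,0.005,0],
  [0,-0.03,-0.0125,0.21,0.001,0.005,0],
  [0,-0.03,-0.0125,0.22,0.001,0.005,0],
  [0,-0.03,-0.0125,0.22,0.001,0.005,0],
  [0,-0.03,-0.0125,0.22,0.001,0.005,0],
])

```text
clock: 23.3
eef_pos: [0.4454, 0.0822, 0.0259]
ee_rot: [[1.0, -0.0, 0.009], [-0.0, -1.0, 0.002], [0.009, -0.002, -1.0]]
contact_force: [0.3, 0.7, -0.5]
finger_gap: 0.0856
grip_force: 0.0
```

```bash
python3 pl.py .4418,.0812,.022,0
```

```text
t 23.3 p [0.4454 0.0822 0.0259] yaw -0.0002 gap 0.0856 F [ 0.3  0.7 -0.5]
   [-0.0091  0.0024  0.0097] [-0.001 -0.006 -0.   ]
```

Request:
apply_moves([
  [0,-0.007,0.002,0.009,0,-0.005,0],
  [0,-0.007,0.002,0.009,0,-0.005,0],
  [0,-0.007,0.002,0.009,0,-0.005,0],
])

```text
clock: 23.68
eef_pos: [0.4419, 0.0814, 0.0216]
ee_rot: [[1.0, -0.0, 0.0], [-0.0, -1.0, 0.001], [0.0, -0.001, -1.0]]
contact_force: [-0.0, -0.2, 0.1]
finger_gap: 0.0854
grip_force: 0.0
```

```bash
python3 pl.py .4418,.0812,.022,0
```

```text
t 23.68 p [0.4419 0.0814 0.0216] yaw -0.0002 gap 0.0854 F [-0.  -0.2  0.1]
   [-0.0002  0.0004 -0.0011] [-0.001 -0.    -0.   ]
```

Request:
apply_moves([
  [1,0,0,0,0,0,0],
  [1,0,0,0,0,0,0],
  [1,0,0,0,0,0,0],
  [1,0,0,0,0,0,0],
  [1,0,0,0,0,0,0],
  [1,0,0,0,0,0,0],
])

```text
clock: 24.42
eef_pos: [0.4423, 0.0813, 0.0219]
ee_rot: [[1.0, -0.0, 0.001], [-0.0, -1.0, 0.001], [0.001, -0.001, -1.0]]
contact_force: [-0.1, 0.3, 3.5]
finger_gap: 0.0461
grip_force: 41.6
```

Request:
apply_moves([
  [1,0,0,-0.04,0,0,0],
  [1,0,0,-0.1,0,0,0],
  [1,0,0,-0.22,0,0,0],
  [1,0,0,-0.33,0,0,0],
  [1,0,0,-0.33,0,0,0],
])

```text
clock: 25.05
eef_pos: [0.4443, 0.0813, 0.1584]
ee_rot: [[1.0, -0.0, 0.009], [-0.0, -1.0, 0.002], [0.009, -0.002, -1.0]]
contact_force: [-0.3, 0.5, -1.1]
finger_gap: 0.0462
grip_force: 41.4
```

```bash
python3 pl.py .5573,.2766,.14,.03
```

```text
t 25.05 p [0.4443 0.0813 0.1584] yaw -0.0001 gap 0.0462 F [-0.3  0.5 -1.1]
   [ 0.282  -0.4882  0.0495] [-0.001 -0.006 -0.02 ]
```

Request:
apply_moves([
  [1,0.28,-0.488,0.03,0,0,-0.02],
  [1,0.28,-0.488,0.03,0,0,-0.02],
  [1,0.28,-0.488,0.03,0,0,-0.02],
  [1,0.28,-0.488,0.03,0,0,-0.02],
  [1,0.28,-0.488,0.08,0,0,-0.02],
  [1,0.28,-0.488,0.12,0,0,-0.02],
  [1,0.28,-0.488,0.12,0,0,-0.02],
  [1,0.28,-0.488,0.12,0,0,-0.02],
  [1,0.28,-0.488,0.12,0,0,-0.02],
])

```text
clock: 26.18
eef_pos: [0.5545, 0.2762, 0.1071]
ee_rot: [[1.0, 0.029, 0.002], [0.029, -1.0, 0.002], [0.002, -0.002, -1.0]]
contact_force: [-0.5, -0.4, -1.0]
finger_gap: 0.0462
grip_force: 41.5
```

```bash
python3 pl.py .5573,.2766,.0265,.03
```

```text
t 26.18 p [0.5545 0.2762 0.1071] yaw 0.0292 gap 0.0462 F [-0.5 -0.4 -1. ]
   [ 0.0067 -0.0003  0.2015] [-0.001 -0.001 -0.001]
```

Request:
apply_moves([
  [1,0.006,0,0.08,0,0,0],
  [1,0.006,0,0.15,0,0,0],
  [1,0.006,0,0.18,0,0,0],
  [1,0.006,0,0.192,0,0,0],
  [1,0.006,0,0.192,0,0,0],
  [1,0.006,0,0.192,0,0,0],
])

```text
clock: 26.92
eef_pos: [0.5572, 0.2769, 0.0305]
ee_rot: [[1.0, 0.03, 0.002], [0.03, -1.0, 0.002], [0.003, -0.002, -1.0]]
contact_force: [-0.1, -0.1, -1.0]
finger_gap: 0.0461
grip_force: 41.5
```

```bash
python3 pl.py .5573,.2766,.0262,.03
```

```text
t 26.93 p [0.5572 0.2769 0.0305] yaw 0.0298 gap 0.0461 F [-0.1 -0.1 -1. ]
   [0.0002 0.0009 0.0106] [-0.002 -0.002 -0.   ]
```

Request:
apply_moves([
  [1,0,0,0.004,0,0,0],
  [1,0,0,0.008,0,0,0],
  [1,0,0,0.01,0,0,0],
  [1,0,0,0.01,0,0,0],
])

```text
clock: 27.42
eef_pos: [0.5567, 0.2768, 0.0269]
ee_rot: [[1.0, 0.03, 0.001], [0.03, -1.0, 0.002], [0.001, -0.002, -1.0]]
contact_force: [-2.8, -1.2, 5.9]
finger_gap: 0.0461
grip_force: 42.2
```

Request:
apply_moves([
  [0.2,0,0,0,0,0,0],
  [0.2,0,0,0,0,0,0],
  [0.2,0,0,0,0,0,0],
  [0.2,0,0,-0.08,0,0,0],
  [0.2,0,0,-0.2,0,0,0],
  [0,0,0,-0.32,0,0,0],
  [0,0,0,-0.32,0,0,0],
])

```text
clock: 28.3
eef_pos: [0.5591, 0.2775, 0.1592]
ee_rot: [[0.999, 0.03, 0.011], [0.03, -1.0, 0.006], [0.011, -0.005, -1.0]]
contact_force: [0.9, 0.3, -0.1]
finger_gap: 0.0854
grip_force: 0.0
```

```bash
python3 pl.py .6934,.0758,.12,.755
```

```text
t 28.3 p [0.5591 0.2775 0.1592] yaw 0.0298 gap 0.0854 F [ 0.9  0.3 -0.1]
   [0.3194 0.5147 0.0988] [-0.001 -0.008 -0.483]
```

Request:
apply_moves([
  [0,0.32,0.515,0.03,0,0,-0.483],
  [0,0.32,0.515,0.03,0,0,-0.483],
  [0,0.32,0.515,0.03,0,0,-0.483],
  [0,0.32,0.515,0.03,0,0,-0.483],
  [0,0.32,0.515,0.08,0,0,-0.483],
  [0,0.32,0.515,0.1,0,0,-0.483],
  [0,0.32,0.515,0.1,0,0,-0.483],
  [0,0.32,0.515,0.1,0,0,-0.483],
])

```text
clock: 29.3
eef_pos: [0.6901, 0.0759, 0.1133]
ee_rot: [[0.728, 0.686, 0.001], [0.686, -0.728, 0.002], [0.002, -0.001, -1.0]]
contact_force: [0.4, -0.7, 1.0]
finger_gap: 0.0851
grip_force: 0.0
```

```bash
python3 pl.py .6934,.0758,.07,.755 .6934,.0758,.022,.755
```

```text
t 29.3 p [0.6901 0.0759 0.1133] yaw 0.7561 gap 0.0851 F [ 0.4 -0.7  1. ]
   [0.0056 0.0059 0.1082] [-0.    -0.001  0.001]
   [0.0054 0.006  0.2282] [-0.    -0.001  0.001]
```

Request:
apply_moves([
  [0,0.004,0.005,0.05,0,0,0],
  [0,0.004,0.005,0.1,0,0,0],
  [0,0.004,0.005,0.14,0,0,0],
  [0,0.004,0.005,0.18,0,0,0],
  [0,0.004,0.005,0.215,0,0,0],
  [0,0.004,0.005,0.22,0,0,0],
  [0,0.004,0.005,0.22,0,0,0],
])

```text
clock: 30.18
eef_pos: [0.6932, 0.0741, 0.0249]
ee_rot: [[0.729, 0.685, 0.001], [0.685, -0.729, 0.001], [0.001, -0.001, -1.0]]
contact_force: [-0.2, -0.5, -0.7]
finger_gap: 0.0852
grip_force: 0.0
```

```bash
python3 pl.py .6934,.0758,.022,.755
```

```text
t 30.18 p [0.6932 0.0741 0.0249] yaw 0.7542 gap 0.0852 F [-0.2 -0.5 -0.7]
   [ 0.0033 -0.0028  0.0073] [-0.    -0.001 -0.001]
```

Request:
apply_moves([
  [0,0.003,-0.003,0.004,0,0,0],
  [1,0.003,-0.003,0.004,0,0,0],
  [1,0.003,-0.003,0.004,0,0,0],
  [1,0.003,-0.003,0.004,0,0,0],
  [1,0.003,-0.003,0.004,0,0,0],
  [1,0.003,-0.003,0.004,0,0,0],
  [1,0.003,-0.003,0.004,0,0,0],
])

```text
clock: 31.05
eef_pos: [0.6934, 0.0758, 0.0237]
ee_rot: [[0.729, 0.685, 0.001], [0.685, -0.729, 0.001], [0.002, -0.0, -1.0]]
contact_force: [-0.1, 0.2, 2.7]
finger_gap: 0.0476
grip_force: 43.2
```

Request:
apply_moves([
  [1,0,0,-0.04,0,0,0],
  [1,0,0,-0.1,0,0,0],
  [1,0,0,-0.22,0,0,0],
  [1,0,0,-0.33,0,0,0],
  [1,0,0,-0.33,0,0,0],
])

```text
clock: 31.68
eef_pos: [0.6955, 0.0757, 0.1619]
ee_rot: [[0.729, 0.685, 0.011], [0.685, -0.729, 0.002], [0.009, 0.006, -1.0]]
contact_force: [1.1, -0.5, -0.5]
finger_gap: 0.0474
grip_force: 43.0
```

```bash
python3 pl.py .5554,.3386,.13,1.60
```

```text
t 31.68 p [0.6955 0.0757 0.1619] yaw 0.7543 gap 0.0474 F [ 1.1 -0.5 -0.5]
   [ 0.1942 -0.7193  0.077 ] [ 0.007 -0.004 -0.564]
```

Request:
apply_moves([
  [1,0.195,-0.72,0.04,0,0,-0.564],
  [1,0.195,-0.72,0.04,0,0,-0.564],
  [1,0.195,-0.72,0.04,0,0,-0.564],
  [1,0.195,-0.72,0.04,0,0,-0.564],
  [1,0.195,-0.72,0.04,0,0,-0.564],
  [1,0.195,-0.72,0.04,0,0,-0.564],
  [1,0.195,-0.72,0.1,0,0,-0.564],
  [1,0.195,-0.72,0.1,0,0,-0.564],
  [1,0.195,-0.72,0.1,0,0,-0.564],
  [1,0.195,-0.72,0.1,0,0,-0.564],
])

```text
clock: 32.92
eef_pos: [0.5534, 0.3386, 0.1165]
ee_rot: [[-0.028, 1.0, 0.002], [1.0, 0.028, 0.002], [0.002, 0.002, -1.0]]
contact_force: [0.1, 0.5, -1.9]
finger_gap: 0.0472
grip_force: 42.9
```

```bash
python3 pl.py .5554,.3386,.029,1.60;python3 -c "
from vis import *
a=[cv2.resize(arm.read_camera(n)[v-50:v+50,u-55:u+55,::-1],None,fx=3.6,fy=3.6) for n,u,v in(('top',137,216),('side',155,320))]
cv2.imwrite('pics/pl4.png',np.hstack(a))"
```

```text
t 32.92 p [0.5534 0.3386 0.1165] yaw 1.5992 gap 0.0472 F [ 0.1  0.5 -1.9]
   [-0.0006  0.0045  0.2187] [ 0.001 -0.001 -0.001]
```

View pics/pl4.png

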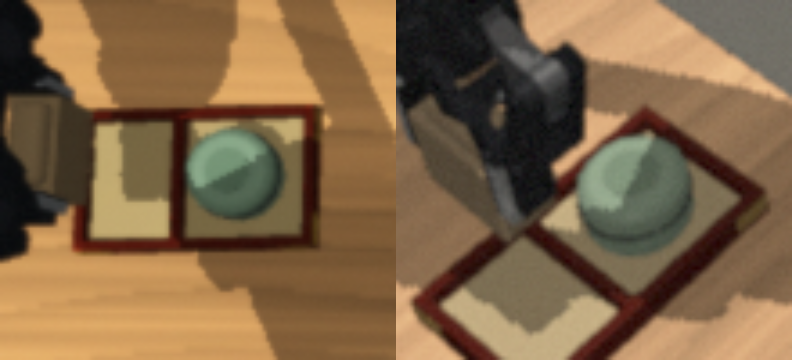

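The small paste box sits in its bay, and the oblong seal is held upright with its length along the case x axis. I lower it.

Request:
apply_moves([
  [1,0,0.004,0.08,0,0,0],
  [1,0,0.004,0.16,0,0,0],
  [1,0,0.004,0.195,0,0,0],
  [1,0,0.004,0.21,0,0,0],
  [1,0,0.004,0.212,0,0,0],
  [1,0,0.004,0.212,0,0,0],
])

```text
clock: 33.78
eef_pos: [0.5551, 0.3396, 0.0322]
ee_rot: [[-0.029, 1.0, 0.002], [1.0, 0.029, 0.003], [0.003, 0.002, -1.0]]
contact_force: [-0.4, -0.4, -0.4]
finger_gap: 0.047
grip_force: 42.9
```

```bash
python3 pl.py .5554,.3386,.028,1.60
```

```text
t 33.77 p [0.5551 0.3396 0.0322] yaw 1.6003 gap 0.047 F [-0.4 -0.4 -0.4]
   [-0.0025  0.0007  0.0104] [ 0.002 -0.002  0.   ]
```

Request:
apply_moves([
  [1,-0.002,0,0.004,0,0,0],
  [1,-0.002,0,0.008,0,0,0],
  [1,-0.002,0,0.01,0,0,0],
  [1,-0.002,0,0.01,0,0,0],
])

```text
clock: 34.28
eef_pos: [0.5547, 0.3385, 0.0287]
ee_rot: [[-0.03, 1.0, 0.001], [1.0, 0.03, 0.002], [0.002, 0.002, -1.0]]
contact_force: [-1.4, -0.8, 5.1]
finger_gap: 0.0473
grip_force: 43.6
```

Contact is firm. I release, lift, and swing back so the cases can be seen.

Request:
apply_moves([
  [0.2,0,0,0,0,0,0],
  [0.2,0,0,0,0,0,0],
  [0.2,0,0,0,0,0,0],
  [0.2,0,0,-0.08,0,0,0],
  [0.2,0,0,-0.2,0,0,0],
  [0,0,0,-0.4,0,0,0],
  [0,-0.4,0,-0.45,0,0,0],
  [0,-0.6,-0.4,-0.45,0,0,0],
  [0,-0.7,-0.55,-0.45,0,0,0],
  [0,-0.7,-0.55,-0.45,0,0,0],
])

```text
clock: 35.52
eef_pos: [0.4276, 0.139, 0.1978]
ee_rot: [[-0.03, 1.0, 0.0], [1.0, 0.03, 0.001], [0.001, 0.0, -1.0]]
contact_force: [-0.5, -0.6, 0.3]
finger_gap: 0.0857
grip_force: 0.0
```

Request:
apply_moves([
  [0,-0.1,0,0,0,0,0],
  [0,-0.1,0,0,0,0,0],
  [0,-0.1,0,0,0,0,0],
])

```text
clock: 35.9
eef_pos: [0.4303, 0.1007, 0.1978]
ee_rot: [[-0.029, 1.0, 0.0], [1.0, 0.029, 0.002], [0.002, 0.0, -1.0]]
contact_force: [1.0, -0.4, 0.4]
finger_gap: 0.0855
grip_force: 0.0
```

```bash
cat > chk.py <<'E'
from vis import *
import pl
imgs={n:arm.read_camera(n) for n in P}
t=cv2.resize(imgs['top'][120:300,90:515,::-1],None,fx=1.88,fy=1.88,interpolation=cv2.INTER_CUBIC)
s=cv2.resize(imgs['side'][140:385,95:435,::-1],None,fx=1.06,fy=1.06)
s2=np.zeros((s.shape[0],t.shape[1],3),np.uint8);s2[:,:s.shape[1]]=s
L=cv2.resize(imgs['side'][140:205,330:425,::-1],None,fx=4,fy=4);s2[:L.shape[0],s.shape[1]+10:s.shape[1]+10+L.shape[1]]=L
cv2.imwrite('pics/fin.png',np.vstack([t,s2])[:600])
print(t.shape,s2.shape)
E
python3 chk.py; python3 pl.py
```

```text
(338, 799, 3) (260, 799, 3)
t 36.0 p [0.4303 0.1012 0.1976] yaw 1.6015 gap 0.0854 F [-0.2 -0.2  0.2]
```

View pics/fin.png

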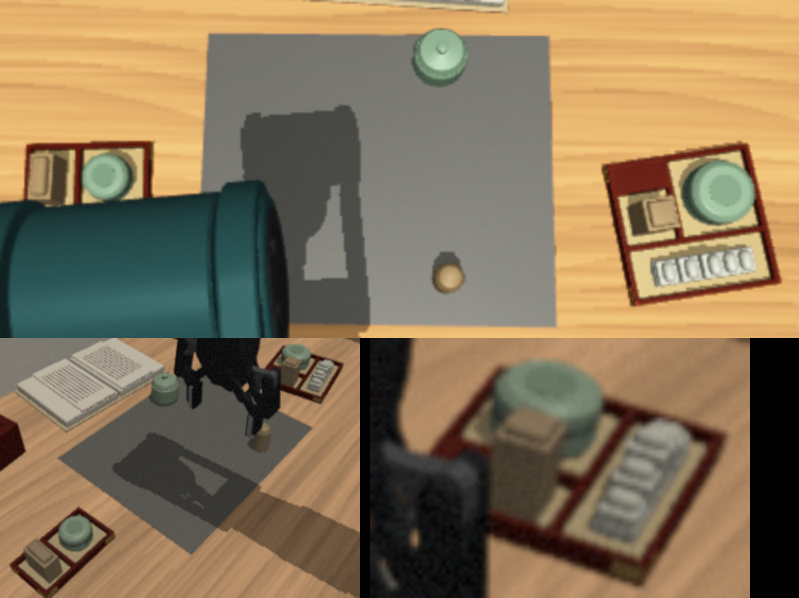

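The final view shows all five pieces upright in their own bays. The jar (440,55) and round seal (448,278) stand where they were, and the arm is clear of everything.

```bash
python3 -c "
from bench import arm
print(arm.sign_off())"
```

```text
the job is handed in; nothing more can be done
None
```

I placed all five pieces upright in their own bays, left the round seal and jar untouched, and handed the job in at about 36 s; the hand-in returned no verdict.

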